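# Push the honey jar along the board's divider to the end stop

## Task

On the tasting board, push the amber honey jar with the brass lid along the dark divider it stands beside until it rests against the stop at the end of the board. Keep it upright, on the board and close against the divider all the way, without lifting it, and leave the red berry jar where it stands.

Things in the scene. Friction and masses are not known exactly. Their poses are not given: they have to be found in the camera images.
- board: Fixed light wood board, 260 (x) by 420 (y) by 12 mm thick, flat; origin: centre of its underside, on the table; z up. Dark divider wall on its middle line: x -6 to +6, y -180 to +190 mm, its top 52 mm above the table. Dark stop wall of the same height across the +y end: inner face at y = +190 mm, 14 mm thick, x -100 to +100 mm. The -y end and outer sides are open.
- honey_center (a point): Centre (half-way up) of the honey jar: loose, round, upright, 68 mm diameter, 62 mm tall, about 0.25 kg, smooth (friction about 0.3), amber, pale label, brass lid. It stands on the board about 1 mm from the divider, on its +x or -x side, 20 to 130 mm towards -y from the board's middle. Touching divider and stop, its centre is at board x = +40 or -40, y = +156 mm, 43 mm above the table.
- berry_center (a point): Centre (half-way up) of the berry jar: the same size and mass as the honey jar, dark red with a pale label and a black lid. It stands on the other side of the divider, and must stay there.
There are look-alikes about, which are no part of the job. Leave any purple or turquoise look-alike of the part that bears honey_center alone.

How it is judged:
At the end, for the whole second after the job is handed in: The honey jar stands upright (within about 8 degrees) on the board, within 14 mm of the end stop and within 15 mm of the divider, at rest; the berry jar is within 20 mm of where it was (y of honey_center in the frame of board between 0.142 and 0.165 m and (x of honey_center in the frame of board between 0.03 and 0.055 m or x of honey_center in the frame of board between -0.055 and -0.03 m) and z of honey_center in the frame of board below 0.05 m and angle between honey_center's own z axis and vertical below 0.15 rad and distance of berry_center from where it was at the start of the episode below 0.02 m); the robot touches nothing.
It fails at once if the honey jar is lifted more than 15 mm off the board (z of honey_center in the frame of board above 0.058 m).
It fails at once if the honey jar tips by more than 30 degrees (angle between honey_center's own z axis and vertical above 0.52 rad).
It fails at once if the honey jar leaves the divider by more than 25 mm (x of honey_center in the frame of board above 0.065 m or x of honey_center in the frame of board below -0.065 m).
It fails at once if the berry jar is moved by more than 20 mm (distance of berry_center from where it was at the start of the episode above 0.02 m).
It also fails if it takes over 35 s, if anything falls off the work surface, if the arm or the gripper's body presses on something with over 40 N, if the wrist force passes 120 N, or if a joint passes its speed limit or range.

## Robot

A 7-joint arm with a two-finger parallel gripper is mounted at the origin on the work surface. World frame = base frame: x ahead of the robot, y to its left, z up, the work surface at z = 0. Lengths are in m, angles in rad, forces in N, time in s.
With the tool pointing down it reaches from about 0.425 to 0.925 m from the base axis. Payload 6.8 kg.
Tool frame: the origin (TCP) lies between the finger pads; the fingertips stand 8 mm ahead of it and the grasp point (between the pads) lies 11 mm behind it (env.tip_extent is the distance from the TCP to the fingertips, in m); z points along the fingers, y is the line along which they close (so a half turn about z gives the same grasp; the last joint's range is limited). The gripper opens to 88 mm and grips with 3 to 60 N. Pads are 20 mm wide; open, the fingers measure 115 mm over their backs; the gripper's body (75 mm by 178 mm) begins 61 mm behind the grasp point.
Start: joints at [1.207, 0.477, 0.022, 1.555, -0.011, 1.109, -0.083], TCP at [0.171, -0.653, 0.231] pointing down, gripper open.
Joint ranges: [-2.96, 2.96], [-0.34, 2.1], [-1.41, 1.46], [0.24, 2.44], [-1.37, 4.51], [0.17, 1.92], [-2.96, 2.96]. Speed limits (rad/s): [2.39, 2.39, 3.14, 3.14, 3.14, 3.14, 3.14].

## Interface

Orientations are given as a rotation vector (axis times angle).
In Python, from plant import env, imaging, nets gives the robot as it stands.
- The arm moves only by the tool play_rows, never from a script. Its argument "moves" is a list of rows, each a list of 5 numbers: the closure in counts, from 0 (fully open) to 255 (shut), then the shift along the tool's x, y, z in m, then the turn about the tool's z in rad. In form: [[gripper, tx, ty, tz, spin], ...]. A call has 1 to 10 rows; each row shifts and turns the commanded pose from where the row before left it, along the tool's axes as they then stand; what a row does not reach is not made up. A row lasts 1/12 s, in which the tool goes at most 41.7 mm and 7.16 degrees, less where a joint would pass 70% of its speed; a pose out of reach is approached as far as the arm can. A call is refused whole if a number of a shift passes 0.0417 or a number of a turn 0.125, either way. A call with a gripper value outside its range is refused whole. The fingers move at their own pace and stop on an object; "newtons" is the grip in N (left out, the last holds). Time passes only in rows, so rows that do not move let the fingers close. It gives the time, the measured TCP pose, the force, the opening and the grip force at its end, in the units of the state.
- env.get_state(): the state, without advancing time (a new reading comes with each control period).
- imaging.capture(name): name is "scene" or "top"; returns the picture (400x640x3 uint8, red, green, blue); there is no depth.
- imaging.calibration(name): a dict with "intrinsics" (3x3 intrinsics, pixels), "D" ([k1, k2, p1, p2, k3] as OpenCV has them; the pictures are not rectified), "R" (3x3) and "t" (3): a world point X has camera coordinates R X + t. Camera axes: x right, y down, z forward; pixel columns grow to the right and rows downward; lengths in m; the calibration is good to about 2 mm. A picture is of the moment at which its call begins. calibration takes no time and is no camera call.
- env.hand_in(): hands the job in; it is judged then, once.
Trained networks look in the newest picture that a camera, given by its name, has taken for a name from the list of things; names that differ only in an ending like _2 or _b are one class to them, and where a whole thing is asked for, a point or a joint stands for the part that bears it (a point fixed in the world has none). Each returns a list of dicts, best first, with "conf" (0 to 1); they miss things now and then, are a little off and sometimes report something else, mostly with a low value. They report only what shows in the picture. A call takes as long as a camera call. They do not tell look-alikes from the thing itself.
- nets.trace(query, camera): "pixels" (400x640 bool, what is visible of it) and "bbox" ([left, top, width, height] in pixels, round what is visible of it).
The state is a dict: "t": time; "qpos": joint angles; "dq": joint speeds; "effort": joint torques, N m; "ee_pos": TCP position; "tcp_rot": TCP orientation; "force": force on the tool from outside, world axes, zero at the start; "wrist_torque": the same for the moment, N m; "grip_width": finger opening in m; "finger_force": force on a finger pad.
Only numpy, scipy, OpenCV 4.12 (cv2) and the standard library are available. Lean on these libraries where they do the work, as an engineer would, in place of code of your own. Each camera call takes 0.05 s, during which the arm holds its last target. There are 200 camera calls.

## Working session

There is one attempt and no reset: what is moved stays moved. The work goes in short steps, Python scripts to look and compute and a tool call to move; the robot and the scene stay as the last step left them, time stands still between calls to the robot, and variables do not carry over. Pictures are saved under pics/ and viewed, at most 10 in all, crops included, and the job is handed in when it is done.

Besides the shell and the picture viewer there is one more tool, called after "Request:" by a JSON object that holds its "api" and its "payload", one argument or row to a line. play_rows: Moves the arm, as the interface text tells. Its arguments: {"type":"object","properties":{"moves":{"type":"array"},"newtons":{"type":"number"}},"required":["moves"]}

```bash
mkdir -p pics; python3 - <<'E'
from plant import env, imaging, nets
import cv2, numpy as np
for c in ("scene","top"):
    im=imaging.capture(c); cv2.imwrite(f"pics/{c}0.png",im[:,:,::-1])
    k=imaging.calibration(c); print(c,np.round(k["intrinsics"],1).tolist(),np.round(k["D"],3),np.round(k["R"],3).tolist(),np.round(k["t"],3))
    for q in ("board","honey_center","berry_center"):
        for d in nets.trace(q,c)[:4]:
            m=d["pixels"]; print(q,round(d["conf"],2),d["bbox"],im[m].mean(0).round())
s=env.get_state(); print(s["t"],s["ee_pos"],s["tcp_rot"],s["grip_width"])
E
```

```text
scene [[485.1, 0.0, 319.5], [0.0, 485.1, 204.7], [0.0, 0.0, 1.0]] [0.028 0.    0.    0.    0.   ] [[0.656, 0.755, -0.006], [0.61, -0.535, -0.585], [-0.445, 0.38, -0.811]] [-0.219 -0.358  1.277]
board 0.59 [262.7, 124.6, 238.8, 183.1] [219. 205. 148.]
board 0.17 [342.2, 212.8, 31.3, 45.5] [211. 174.  87.]
honey_center 0.98 [196.3, 180.9, 38.6, 40.6] [131.  60. 159.]
honey_center 0.94 [243.8, 136.6, 34.3, 40.6] [126.  58. 153.]
honey_center 0.76 [290.2, 310.5, 43.7, 53.0] [ 56. 198. 190.]
honey_center 0.66 [197.0, 226.0, 40.2, 43.5] [135.  62. 164.]
berry_center 0.83 [311.3, 185.8, 32.9, 43.5] [82. 45. 47.]
top [[447.4, 0.0, 318.5], [0.0, 447.4, 193.5], [0.0, 0.0, 1.0]] [-0.088  0.     0.     0.     0.   ] [[-0.007, -1.0, 0.006], [-0.981, 0.005, -0.196], [0.196, -0.007, -0.981]] [-0.126  0.515  0.945]
board 0.84 [180.7, 118.8, 190.7, 119.2] [213. 199. 141.]
board 0.41 [304.8, 141.2, 31.9, 32.3] [217. 193.  81.]
honey_center 0.94 [304.3, 141.3, 34.0, 29.4] [215. 190.  82.]
honey_center 0.93 [397.9, 210.0, 33.8, 33.5] [166.  94. 177.]
honey_center 0.91 [316.5, 269.4, 27.6, 28.8] [191. 112. 203.]
honey_center 0.57 [387.8, 104.2, 33.2, 34.2] [ 43. 175. 163.]
berry_center 0.85 [306.3, 177.1, 34.1, 31.5] [127.  90.  73.]
berry_center 0.17 [304.0, 141.3, 30.7, 33.9] [214. 190.  81.]
0.4 [ 0.17080394 -0.65296402  0.23052852] [-3.11568122e+00 -4.00704331e-01  8.25353602e-06] 0.08767954352688458
```

```bash
python3 - <<'E'
import cv2
a=cv2.imread("pics/top0.png")[80:310,150:470]
cv2.imwrite("pics/v1.png",cv2.resize(a,None,fx=2.5,fy=2.5,interpolation=cv2.INTER_CUBIC))
a=cv2.imread("pics/scene0.png")
cv2.imwrite("pics/v2.png",a)
E
```

```text
(no output)
```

View pics/v1.png

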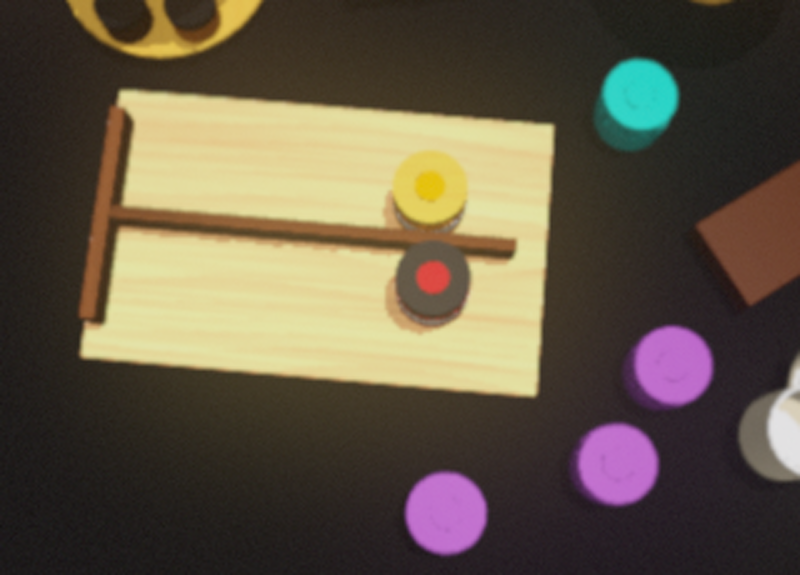

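View pics/v2.png

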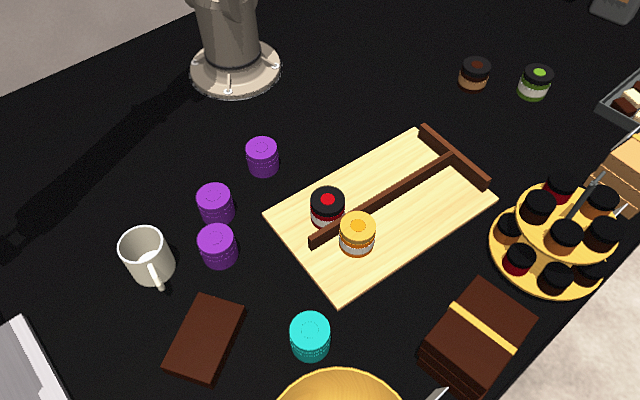

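The top view shows the board with its stop at the left (crop x≈100) and the divider running right. The brass-lidded honey jar is at (430,187) on the divider's world +x side, and the berry jar is at (433,278) on the other side. The scene view agrees: honey is at (358,233), and the tall two-tier stand is near the board's far outer corner at (490,240). Next I'll fit the board pose from corners in both views.

```bash
cat > h.py <<'E'
import numpy as np, cv2
from plant import env, imaging, nets
K={c:imaging.calibration(c) for c in("scene","top")}
def proj(X,c):
    k=K[c];r,_=cv2.Rodrigues(np.array(k["R"]));return cv2.projectPoints(np.float64(X).reshape(-1,1,3),r,np.float64(k["t"]),np.float64(k["intrinsics"]),np.float64(k["D"]))[0][:,0]
def ray(uv,z,c):
    k=K[c];R=np.array(k["R"]);t=np.array(k["t"]);n=cv2.undistortPoints(np.float64([[uv]]),np.float64(k["intrinsics"]),np.float64(k["D"]))[0,0]
    o=-R.T@t;d=R.T@np.r_[n,1];return o+d*(z-o[2])/d[2]
def b2w(P,p):
    P=np.atleast_2d(P);c,s=np.cos(p[2]),np.sin(p[2]);return np.c_[p[0]+c*P[:,0]-s*P[:,1],p[1]+s*P[:,0]+c*P[:,1],P[:,2]]
def w2b(w,p):
    c,s=np.cos(p[2]),np.sin(p[2]);d=np.array(w[:2])-p[:2];return np.array([c*d[0]+s*d[1],-s*d[0]+c*d[1]])
E
cat > fit.py <<'E'
from h import *
from scipy.optimize import least_squares
# board points and pixels
cr=lambda u,v:(150+u/2.5,80+v/2.5)
T=[((.13,.21,.012),cr(119,90)),((.13,-.21,.012),cr(554,125)),((-.13,-.21,.012),cr(538,396)),((-.13,.21,.012),cr(80,358))]
S=[((.13,.21,.012),(498,199)),((.13,-.21,.012),(337,308)),((-.13,-.21,.012),(262,213)),((-.13,.21,.012),(417,127))]
f=lambda p:np.r_[(proj(b2w([a for a,_ in T],p),"top")-[b for _,b in T]).ravel(),(proj(b2w([a for a,_ in S],p),"scene")-[b for _,b in S]).ravel()]
r=least_squares(f,[.6,0,0],loss="soft_l1");p=r.x;print(p,f(p).round(1));np.save("p.npy",p)
for n,uv,c,z in [("honey",cr(430,187),"top",.074),("berry",cr(433,276),"top",.074),("honeyS",(358,224),"scene",.074),("berryS",(327.5,198),"scene",.074),("towerL",(490,240),"scene",.09),("towerL2",(497,262),"scene",.09),("turq",cr(640,95),"top",.06)]:
    w=ray(uv,z,c);print(n,w.round(4),w2b(w,p).round(4))
print("final",b2w([.041,.156,.043],p).round(4))
E
python3 fit.py
```

```text
[ 0.56713755 -0.03606217 -0.09247281] [ 0.3 -0.6 -0.1 -0.5 -0.7 -0.5  0.1 -1.4  0.8 -1.4 -0.3  0.4 -1.7 -1.1
 -3.2 -1.7]
honey [ 0.5968 -0.1371  0.074 ] [ 0.0388 -0.0979]
berry [ 0.5163 -0.1391  0.074 ] [-0.0411 -0.1073]
honeyS [ 0.5988 -0.1346  0.074 ] [ 0.0406 -0.0952]
berryS [ 0.5166 -0.1373  0.074 ] [-0.041  -0.1055]
towerL [0.7835 0.0089 0.09  ] [0.2112 0.0648]
towerL2 [ 0.8185 -0.0179  0.09  ] [0.2486 0.0413]
turq [ 0.6882 -0.3313  0.06  ] [ 0.1478 -0.2828]
final [[0.6224 0.1155 0.043 ]]
```

Request:
{"api": "play_rows", "payload": {
  "moves": [
    [168, 0, 0, 0, -0.122],
    [168, 0, 0, 0, -0.122],
    [168, 0, 0, 0, -0.122],
    [168, 0, 0, 0, -0.122],
    [168, 0, 0, 0, -0.122],
    [168, 0, 0, 0, -0.122],
    [168, 0, 0, 0, -0.122],
    [168, 0, 0, 0, -0.122],
    [168, 0, 0, 0, -0.122],
    [168, 0, 0, 0, -0.122]
  ],
  "newtons": 20
}}

```text
t: 1.23
ee_pos: [0.1707, -0.6531, 0.2307]
tcp_rot: [-2.318, -2.12, 0.0]
force: [0.1, -0.1, 0.7]
grip_width: 0.0302
finger_force: 0.0
```

```bash
cat > go.py <<'E'
from h import *
import sys
p=np.load("p.npy");s=env.get_state()
from scipy.spatial.transform import Rotation as R
M=R.from_rotvec(s["tcp_rot"]).as_matrix();t=np.array(s["ee_pos"])
bx=np.array([np.cos(p[2]),np.sin(p[2]),0])
print("t",s["t"],"board xy",w2b(t,p).round(4),"z",t[2].round(4),"w",round(s["grip_width"],4),"yaw err tool-y vs board-x (world ccw)",round(np.arctan2(M[1,1],M[0,1])-p[2],4),"F",np.round(s["force"],2))
x,y,z=map(float,sys.argv[1:4]);w=b2w([x,y,z],p)[0]
print("tool shift",(M.T@(w-t)).round(4))
E
python3 go.py 0.041 -0.168 0.231
```

```text
t 1.2333 board xy [-0.3378 -0.651 ] z 0.2307 w 0.0302 yaw err tool-y vs board-x (world ccw) 0.0034 F [ 0.06 -0.12  0.72]
tool shift [ 4.817e-01  3.804e-01 -4.000e-04]
```

Request:
{"api": "play_rows", "payload": {
  "moves": [
    [168, 0.024, 0.019, 0, 0],
    [168, 0.024, 0.019, 0, 0],
    [168, 0.024, 0.019, 0, 0],
    [168, 0.024, 0.019, 0, 0],
    [168, 0.024, 0.019, 0, 0],
    [168, 0.024, 0.019, 0, 0],
    [168, 0.024, 0.019, 0, 0],
    [168, 0.024, 0.019, 0, 0],
    [168, 0.024, 0.019, 0, 0],
    [168, 0.024, 0.019, 0, 0]
  ]
}}

```text
t: 2.07
ee_pos: [0.3835, -0.4311, 0.2309]
tcp_rot: [2.324, 2.113, -0.0]
force: [0.3, -1.0, -0.3]
grip_width: 0.0298
finger_force: 0.0
```

Request:
{"api": "play_rows", "payload": {
  "moves": [
    [168, 0.024, 0.019, 0, 0],
    [168, 0.024, 0.019, 0, 0],
    [168, 0.024, 0.019, 0, 0],
    [168, 0.024, 0.019, 0, 0],
    [168, 0.024, 0.019, 0, 0],
    [168, 0.024, 0.019, 0, 0],
    [168, 0.024, 0.019, 0, 0],
    [168, 0.024, 0.019, 0, 0],
    [168, 0.024, 0.019, 0, 0],
    [168, 0, 0, 0, 0]
  ]
}}

```text
t: 2.9
ee_pos: [0.5777, -0.2263, 0.2311]
tcp_rot: [-2.315, -2.123, -0.008]
force: [0.2, 1.0, 0.0]
grip_width: 0.03
finger_force: 0.0
```

```bash
python3 go.py 0.041 -0.168 0.033; python3 - <<'E'
from h import *
im=imaging.capture("top");cv2.imwrite("pics/v3.png",cv2.resize(im[80:310,150:470,::-1],None,fx=2.5,fy=2.5,interpolation=cv2.INTER_CUBIC))
E
```

```text
t 2.9 board xy [ 0.0281 -0.1884] z 0.2311 w 0.03 yaw err tool-y vs board-x (world ccw) 0.006 F [0.17 1.02 0.05]
tool shift [0.0196 0.0124 0.1982]
```

View pics/v3.png

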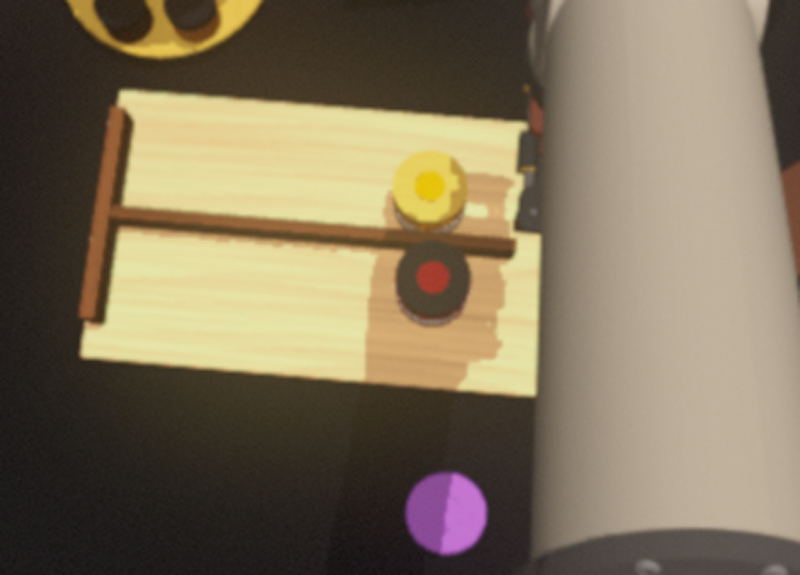

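The two jars are unmoved, at (430,187) and (433,278), and the gripper hangs just behind honey over the open end of the board at (525,180). Next I descend behind the honey jar.

Request:
{"api": "play_rows", "payload": {
  "moves": [
    [168, 0.009, 0.006, 0.02, 0],
    [168, 0.009, 0.006, 0.02, 0],
    [168, 0, 0, 0.02, 0],
    [168, 0, 0, 0.02, 0],
    [168, 0, 0, 0.02, 0],
    [168, 0, 0, 0.02, 0],
    [168, 0, 0, 0.02, 0],
    [168, 0, 0, 0.02, 0],
    [168, 0, 0, 0, 0],
    [168, 0, 0, 0, 0]
  ]
}}

```text
t: 3.78
ee_pos: [0.5858, -0.2176, 0.07]
tcp_rot: [-2.325, -2.111, 0.003]
force: [1.0, 0.7, -0.3]
grip_width: 0.0301
finger_force: 0.0
```

```bash
python3 go.py 0.041 -0.168 0.033
```

```text
t 3.7833 board xy [ 0.0353 -0.1791] z 0.07 w 0.0301 yaw err tool-y vs board-x (world ccw) -0.0039 F [ 1.    0.7  -0.27]
tool shift [0.0111 0.0057 0.037 ]
```

Request:
{"api": "play_rows", "payload": {
  "moves": [
    [168, 0.003, 0.002, 0, 0],
    [168, 0.003, 0.002, 0, 0],
    [168, 0.003, 0.002, 0.006, 0],
    [168, 0, 0, 0.01, 0],
    [168, 0, 0, 0.01, 0],
    [168, 0, 0, 0.01, 0],
    [168, 0, 0, 0, 0]
  ]
}}

```text
t: 4.37
ee_pos: [0.592, -0.2079, 0.0318]
tcp_rot: [-2.322, -2.111, 0.004]
force: [-0.2, 0.2, -0.0]
grip_width: 0.0299
finger_force: 0.0
```

```bash
python3 go.py 0.041 0.1155 0.033
```

```text
t 4.3667 board xy [ 0.0406 -0.1688] z 0.0318 w 0.0299 yaw err tool-y vs board-x (world ccw) -0.0025 F [-0.21  0.19 -0.04]
tool shift [ 0.2843 -0.0003 -0.0011]
```

Request:
{"api": "play_rows", "payload": {
  "moves": [
    [168, 0.006, 0, 0, 0],
    [168, 0.006, 0, 0, 0],
    [168, 0.006, 0, 0, 0],
    [168, 0.006, 0, 0, 0],
    [168, 0.006, 0, 0, 0],
    [168, 0.006, 0, 0, 0],
    [168, 0.006, 0, 0, 0],
    [168, 0.006, 0, 0, 0],
    [168, 0.006, 0, 0, 0],
    [168, 0.006, 0, 0, 0]
  ]
}}

```text
t: 5.2
ee_pos: [0.5998, -0.1482, 0.0348]
tcp_rot: [2.324, 2.113, -0.0]
force: [-0.1, -2.0, 1.7]
grip_width: 0.0302
finger_force: 1.1
```

```bash
python3 go.py 0.041 0.1155 0.033; python3 - <<'E'
from h import *
im=imaging.capture("top");cv2.imwrite("pics/v4.png",cv2.resize(im[80:310,150:470,::-1],None,fx=2.5,fy=2.5,interpolation=cv2.INTER_CUBIC))
E
```

```text
t 5.2 board xy [ 0.0428 -0.1087] z 0.0348 w 0.0302 yaw err tool-y vs board-x (world ccw) -0.0029 F [-0.12 -2.04  1.74]
tool shift [ 0.2242 -0.0025  0.0018]
```

View pics/v4.png

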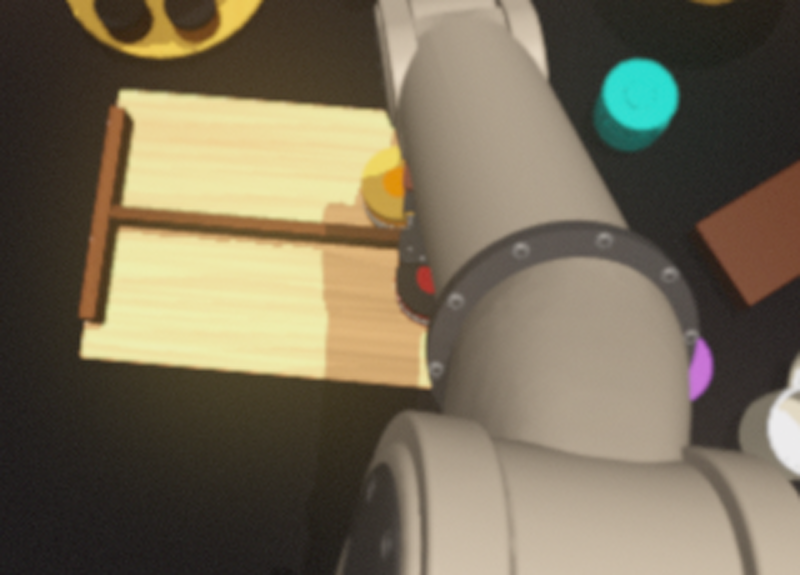

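The honey jar moves ahead of the cradle, its left edge now at crop x≈362, still beside the divider, and berry's left edge is unchanged at x≈398. I keep pushing.

Request:
{"api": "play_rows", "payload": {
  "moves": [
    [168, 0.008, -0.0002, 0, 0],
    [168, 0.008, -0.0002, 0, 0],
    [168, 0.008, -0.0002, 0, 0],
    [168, 0.008, -0.0002, 0, 0],
    [168, 0.008, -0.0002, 0, 0],
    [168, 0.008, -0.0002, 0, 0],
    [168, 0.008, -0.0002, 0, 0],
    [168, 0.008, -0.0002, 0, 0],
    [168, 0.008, -0.0002, 0, 0],
    [168, 0.008, -0.0002, 0, 0]
  ]
}}

```text
t: 6.08
ee_pos: [0.6052, -0.0678, 0.0346]
tcp_rot: [-2.324, -2.114, 0.0]
force: [-0.3, -0.6, 1.6]
grip_width: 0.0301
finger_force: 1.2
```

```bash
python3 go.py 0.041 0.1155 0.033
```

```text
t 6.0833 board xy [ 0.0408 -0.0281] z 0.0346 w 0.0301 yaw err tool-y vs board-x (world ccw) -0.0025 F [-0.33 -0.63  1.57]
tool shift [ 0.1436 -0.0002  0.0016]
```

Request:
{"api": "play_rows", "payload": {
  "moves": [
    [168, 0.008, 0, 0, 0],
    [168, 0.008, 0, 0, 0],
    [168, 0.008, 0, 0, 0],
    [168, 0.008, 0, 0, 0],
    [168, 0.008, 0, 0, 0],
    [168, 0.008, 0, 0, 0],
    [168, 0.008, 0, 0, 0],
    [168, 0.008, 0, 0, 0],
    [168, 0.008, 0, 0, 0],
    [168, 0.008, 0, 0, 0]
  ]
}}

```text
t: 6.92
ee_pos: [0.6128, 0.0118, 0.0347]
tcp_rot: [-2.324, -2.113, 0.0]
force: [-0.4, -2.0, 1.4]
grip_width: 0.0298
finger_force: 1.2
```

```bash
python3 go.py 0.041 0.1155 0.033; python3 - <<'E'
from h import *
im=imaging.capture("top");cv2.imwrite("pics/v5.png",cv2.resize(im[80:310,150:470,::-1],None,fx=2.5,fy=2.5,interpolation=cv2.INTER_CUBIC))
E
```

```text
t 6.9167 board xy [0.0411 0.0519] z 0.0347 w 0.0298 yaw err tool-y vs board-x (world ccw) -0.0025 F [-0.41 -2.05  1.35]
tool shift [ 0.0636 -0.0002  0.0017]
```

View pics/v5.png

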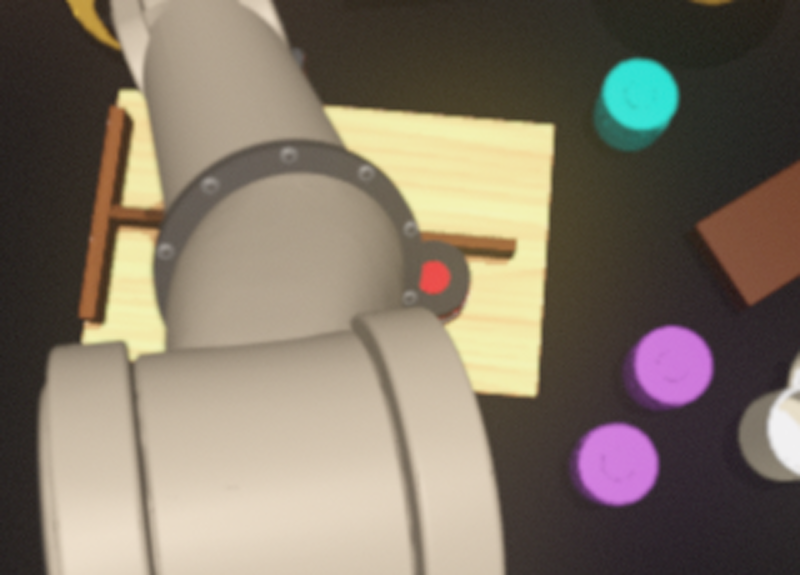

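The arm hides honey in the top view, and berry is unmoved at (433,278). I'll check the scene camera for the jar and for wrist clearance to the stand.

```bash
python3 - <<'E'
from h import *
im=imaging.capture("scene");cv2.imwrite("pics/v6.png",im[:,:,::-1])
E
```

```text
(no output)
```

View pics/v6.png

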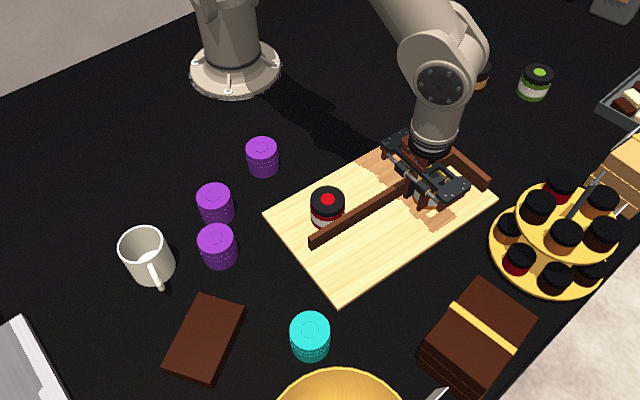

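The gripper at (425,180) is well clear of the stand, whose left edge is at x≈488, and honey is hidden in front of it. I push on, slowing near the stop.

Request:
{"api": "play_rows", "payload": {
  "moves": [
    [168, 0.007, 0, 0, 0],
    [168, 0.007, 0, 0, 0],
    [168, 0.007, 0, 0, 0],
    [168, 0.006, 0, 0, 0],
    [168, 0.006, 0, 0, 0],
    [168, 0.006, 0, 0, 0],
    [168, 0.005, 0, 0, 0],
    [168, 0.005, 0, 0, 0],
    [168, 0.003, 0, 0, 0],
    [168, 0.002, 0, 0, 0]
  ]
}}

```text
t: 7.85
ee_pos: [0.6179, 0.0654, 0.0347]
tcp_rot: [-2.324, -2.114, -0.0]
force: [-0.2, -1.2, -0.8]
grip_width: 0.0298
finger_force: 0.7
```

```bash
python3 go.py 0.041 0.1155 0.033
```

```text
t 7.85 board xy [0.0412 0.1057] z 0.0347 w 0.0298 yaw err tool-y vs board-x (world ccw) -0.0021 F [-0.2  -1.23 -0.81]
tool shift [ 0.0098 -0.0002  0.0017]
```

Next I make small steps, watching the force for contact with the stop.

Request:
{"api": "play_rows", "payload": {
  "moves": [
    [168, 0.002, 0, 0, 0],
    [168, 0.002, 0, 0, 0],
    [168, 0.002, 0, 0, 0],
    [168, 0.001, 0, 0, 0]
  ]
}}

```text
t: 8.18
ee_pos: [0.6186, 0.0719, 0.0347]
tcp_rot: [-2.324, -2.113, -0.0]
force: [0.2, -0.7, -0.1]
grip_width: 0.0298
finger_force: 0.6
```

Request:
{"api": "play_rows", "payload": {
  "moves": [
    [168, 0.001, 0, 0, 0],
    [168, 0.001, 0, 0, 0]
  ]
}}

```text
t: 8.35
ee_pos: [0.6188, 0.0736, 0.0347]
tcp_rot: [2.325, 2.113, -0.0]
force: [-0.3, -1.5, -0.7]
grip_width: 0.0299
finger_force: 0.7
```

```bash
python3 go.py 0.041 0.1155 0.033
```

```text
t 8.35 board xy [0.0413 0.114 ] z 0.0347 w 0.0299 yaw err tool-y vs board-x (world ccw) -0.0028 F [-0.26 -1.5  -0.67]
tool shift [ 0.0015 -0.0003  0.0017]
```

Request:
{"api": "play_rows", "payload": {
  "moves": [
    [168, 0.001, 0, 0, 0],
    [168, 0.001, 0, 0, 0]
  ]
}}

```text
t: 8.52
ee_pos: [0.619, 0.0756, 0.0347]
tcp_rot: [2.325, 2.113, -0.0]
force: [-0.5, -0.8, -0.6]
grip_width: 0.0302
finger_force: 0.7
```

Request:
{"api": "play_rows", "payload": {
  "moves": [
    [168, 0.001, 0, 0, 0],
    [168, 0.001, 0, 0, 0]
  ]
}}

```text
t: 8.68
ee_pos: [0.6191, 0.0764, 0.0346]
tcp_rot: [2.324, 2.112, -0.002]
force: [-0.2, -5.7, 1.2]
grip_width: 0.03
finger_force: 2.8
```

The force has risen to 5.7 N, so the jar is against the stop. I back off, then rise.

Request:
{"api": "play_rows", "payload": {
  "moves": [
    [168, -0.003, 0, 0, 0],
    [168, -0.004, 0, 0, 0],
    [168, -0.006, 0, 0, 0],
    [168, -0.01, 0, 0, 0],
    [168, -0.01, 0, 0, 0],
    [168, -0.01, 0, 0, 0],
    [168, -0.01, 0, 0, 0],
    [168, -0.01, 0, 0, 0],
    [168, 0, 0, 0, 0],
    [168, 0, 0, -0.01, 0]
  ]
}}

```text
t: 9.52
ee_pos: [0.6118, 0.0137, 0.0433]
tcp_rot: [-2.325, -2.11, 0.004]
force: [-1.0, 0.7, -1.0]
grip_width: 0.0301
finger_force: 0.0
```

Request:
{"api": "play_rows", "payload": {
  "moves": [
    [168, 0, 0, -0.02, 0],
    [168, 0, 0, -0.02, 0],
    [168, 0, 0, -0.025, 0],
    [168, 0, 0, -0.025, 0],
    [168, 0, 0, -0.025, 0],
    [168, 0, 0, -0.025, 0],
    [168, 0, 0, -0.025, 0],
    [168, 0, 0, -0.025, 0],
    [168, 0, 0, 0, 0],
    [168, 0, 0, 0, 0]
  ]
}}

```text
t: 10.35
ee_pos: [0.6141, 0.0162, 0.237]
tcp_rot: [2.321, 2.113, 0.005]
force: [-0.8, 0.4, -0.4]
grip_width: 0.0298
finger_force: 0.0
```

Request:
{"api": "play_rows", "payload": {
  "moves": [
    [168, -0.025, 0, 0, 0],
    [168, -0.025, 0, 0, 0],
    [168, -0.025, 0, 0, 0],
    [168, -0.025, 0, 0, 0],
    [168, -0.025, 0, 0, 0],
    [168, -0.025, 0, 0, 0],
    [168, -0.025, 0, 0, 0],
    [168, -0.025, 0, 0, 0],
    [168, -0.025, 0, 0, 0],
    [168, 0, 0, 0, 0]
  ]
}}

```text
t: 11.18
ee_pos: [0.5897, -0.2152, 0.233]
tcp_rot: [-2.332, -2.105, 0.006]
force: [-0.8, 0.2, -0.4]
grip_width: 0.03
finger_force: 0.0
```

```bash
python3 - <<'E'
from h import *
p=np.load("p.npy")
for c in("top","scene"):
    im=imaging.capture(c);cv2.imwrite(f"pics/e_{c}.png",im[:,:,::-1])
    for q in("honey_center","berry_center"):
        for d in nets.trace(q,c):
            col=im[d["pixels"]].mean(0); b=d["bbox"]
            if (q[0]=="b" or col[0]>col[2]*1.3): print(c,q,round(d["conf"],2),np.round(b,1),col.round(),w2b(ray((b[0]+b[2]/2,b[1]+b[3]/2),.06 if c=="top" else .043,c),p).round(3))
    print(c,"expected lid",proj(b2w([.04,.156,.074],p),c).round(1))
im=cv2.imread("pics/e_top.png");cv2.imwrite("pics/v7.png",cv2.resize(im[80:310,150:470],None,fx=2.5,fy=2.5,interpolation=cv2.INTER_CUBIC))
print(env.get_state()["t"],env.get_state()["ee_pos"])
E
```

```text
top honey_center 0.9 [193.2 133.   35.2  29.9] [212. 181.  73.] [0.037 0.154]
top berry_center 0.56 [308.7 176.1  34.   33.8] [106.  76.  56.] [-0.044 -0.113]
top expected lid [[208.7 144.9]]
scene honey_center 0.62 [437.  149.3  35.1  44.6] [202. 166.  85.] [0.041 0.163]
scene berry_center 0.8 [312.1 187.8  31.2  41.7] [61. 37. 37.] [-0.038 -0.107]
scene expected lid [[455.4 163.1]]
11.4833 [ 0.59206025 -0.20696609  0.2344301 ]
```

View pics/v7.png

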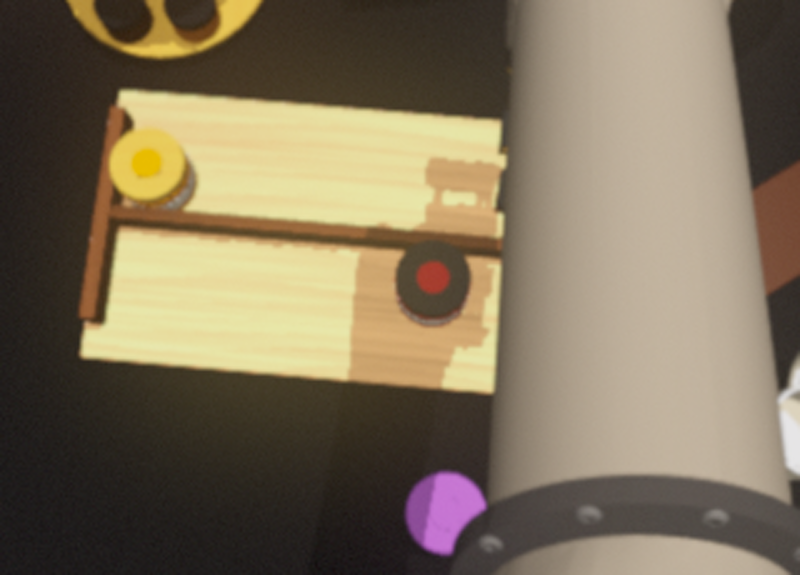

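Honey stands upright against the stop and divider, with its lid at crop (148,164), close to the predicted (147,162). Berry is unmoved at (433,278), and the robot is clear, so I'm handing in.

```bash
python3 -c "
from plant import env
print(env.hand_in())"
```

```text
the job is handed in; nothing more can be done
None
```

The honey jar was pushed along the divider until it rested against the end stop, upright and close to the divider, with the berry jar unmoved; the job is handed in at about 11.5 s, and no verdict was shown.

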